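Dock a battery pack on its sensing pin

ROBOT

A 6-joint arm with a two-finger parallel gripper is mounted at the origin on the work surface. World frame = base frame: x ahead of the robot, y to its left, z up, the work surface at z = 0. Lengths are in mm, angles in rad, forces in N, time in s.
With the tool pointing down it reaches from about 350 to 775 mm from the base axis. Payload 7.3 kg.
Tool frame: the origin (TCP) lies at the very end of the fingers, on their centre line; the grasp point (between the pads) lies 19 mm behind it (bot.tcp_to_grasp is the distance from the TCP to the grasp point, in mm); z points along the fingers, y is the direction in which the jaws open and shut (so a half turn about z gives the same grasp; the last joint's range is limited). The gripper opens to 92 mm and grips with 3 to 60 N. Pads are 19 mm wide; open, the fingers measure 130 mm over their backs; the gripper's body (75 mm by 190 mm) begins 47 mm behind the grasp point.
Start: joints at [1.167, 0.342, 1.524, -0, 1.275, -0.146], TCP at [133.835, 507.674, 226.741] pointing down, gripper open.
Joint ranges: [-2.53, 2.53], [-0.77, 2.02], [0.04, 2.7], [-1, 4.14], [0.28, 2.66], [-3.11, 3.11]. Speed limits (rad/s): [2.57, 2.57, 3.14, 3.14, 3.14, 3.14].

INTERFACE

Orientations are given as [roll, pitch, yaw] about the fixed x, y, z axes, in that order (R = Rz(yaw) Ry(pitch) Rx(roll)).
In Python, from plant import bot gives the robot as it stands. The module is installed in compiled form; this text tells all that it offers.
- The arm moves only by the tool carry_out, never from a script. Its argument "motion" is a list of rows, each a list of 5 numbers: the closure, from 0 (fully open) to 1 (shut), then the shift along the tool's x, y, z in mm, then the turn about the tool's z in degrees. In form: [[claw, dx, dy, dz, spin], ...]. A call has 1 to 10 rows; each row is the pose to reach, as a shift and turn from the pose measured when the call began, along the tool's axes at that moment; what a row does not reach only later rows make up. A row lasts 1/8 s, in which the tool goes at most 62.5 mm and 10.7 degrees, less where a joint would pass 70% of its speed; a pose out of reach is approached as far as the arm can. A call with a gripper value outside its range is refused whole. The fingers move at their own pace and stop on an object; the grip force is fixed at half the most. Time passes only in rows, so rows that repeat a pose let the fingers close. It gives the time, the measured TCP pose, the force and the opening at its end, in the units of the state.
- bot.get_obs(): the state, without advancing time (a new reading comes with each control period).
- bot.capture(name): name is "scene" or "top"; returns a dict with "color" (420x560x3 uint8, red, green, blue), "depth" (420x560 float32, mm along the optical axis (not along the pixel's ray), 0 where there is no reading), "K" (3x3 intrinsics, pixels), "k1" (the pictures are not rectified: a ray, as slopes to the right and down, at radius r is drawn at 1 + k1 r^2 times it, then the intrinsics apply), "camera_from_world" (4x4, takes a point from world to camera coordinates). Camera axes: x right, y down, z forward; pixel columns grow to the right and rows downward; lengths in mm; the calibration is good to about 2 mm. A picture is of the moment at which its call begins.
- bot.close_job(): hands the job in, once; it reports no verdict.
The state is a dict: "time": time; "joint_positions": joint angles; "dq": joint speeds; "tau": joint torques, N m; "tool_pos": TCP position; "tcp_rot": TCP orientation; "contact_force": force on the tool from outside, world axes, zero at the start; "moment": the same for the moment, N m; "grip_width": finger opening in mm.
Only numpy, scipy, OpenCV 4.12 (cv2) and the standard library are available. Lean on these libraries where they do the work, as an engineer would, in place of code of your own. Each camera call takes 0.05 s, during which the arm holds its last target.

TASK

Take the orange battery pack out of the plywood rack and stand it upright, right way up, in the charging dock, centred on the dock's seat so that its weight holds the red sensing pin fully down. Lower it gently rather than dropping it; the rack covers two of its sides and the dock the other two, so it has to be set down on the way and gripped again a quarter turn round. Leave the blue pack in the rack and do not push the other things on the bench about.

Things in the scene. Friction and masses are not known exactly. Their poses are not given: they have to be found in the camera images.
- pack: The pack to move: orange battery pack with a black top cap, two black bands and an orange stripe on top; a block 58 mm (its x) by 40 mm (y) by 100 mm tall (z, up), 0.35 to 0.5 kg. Origin: centre of its underside. Starts upright in either of the rack's two stalls, its x along the rack's y.
- spare_pack: Blue pack of the same size, in the other stall; it stays there.
- rack: Fixed plywood rack, origin under its centre, z up. Base plate 100 (x) by 156 (y) by 10 mm; packs stand on it. Cheeks at y = -74, 0, +74 mm, each 30 mm long in x, 8 mm thick, rise to 110 mm, level with the packs' tops. Stalls centred at y = -37 and +37 mm, open to +x and -x: there a pack can be gripped only across its 40 mm. Rack and dock may swap sides.
- dock: Fixed charging dock, origin on the bench below the pin, z up. Grey seat plate 150 (x) by 130 mm (y -53 to 77), 12 mm thick. Black fence (y -32 to -24) and tower (y 24 to 70), 40 mm long in x, rise to 124 mm, 12 mm above a seated pack; gap 48 mm, open to +x and -x. The pack goes in with its x along the dock's x, either way round, gripped across its 58 mm.
- dock_seat (a point): Centre of the dock's seat (white patch 58 x 40 mm), on the top face of the seat plate, 12 mm above the bench, at the pin's axis; axes as the dock's. The pack's underside comes here.
- dock_pin (a joint): Red sensing pin, 12 mm across, sticking up 8 mm from the middle of the seat. Value: metres pressed down, 0 = up, 0.008 = flush with the seat. Spring 0.75 N at first, 2 N when flush: the pack's own weight holds it down.
- mat: Fixed green mat, 140 mm (x) by 180 mm (y), 3 mm thick, between rack and dock, clear: a place to set the pack down. Origin: centre of its underside.
- bottle: Clear drink bottle with a yellow label, 64 mm across, 190 mm tall; origin at the centre of its foot. Bystander.
- jar: Amber jar with a steel lid, 70 mm across, 80 mm tall; origin at the centre of its foot. Bystander.
- tape: Yellow roll of tape lying flat, 90 mm across, 25 mm high; origin at the centre of its underside. Bystander.
- screwdriver: Red screwdriver, 180 mm long, lying along its x. Bystander.
- pliers: Pliers with black grips, about 165 mm long, 14 mm high, lying along its x; origin at the pivot. Bystander.
There are look-alikes about, which are no part of the job. Several things have the shape of the pack; the one meant has the colours described above. There is more than one size of the dock; the one meant has the size given above.

How it is judged:
By the outcome, as a careful person would: the job done as asked, in the order asked, and still so for the second after the job is handed in, with the robot touching nothing.
It also fails if it takes over 58 s, if anything falls off the work surface, if the arm or the gripper's body presses on something with over 40 N, if the wrist force passes 120 N, or if a joint passes its speed limit or range.

## Working session

There is one attempt and no reset: what is moved stays moved. The work goes in short steps, Python scripts to look and compute and a tool call to move; the robot and the scene stay as the last step left them, time stands still between calls to the robot, and variables do not carry over. Pictures are saved under pics/ and viewed, and the job is handed in when it is done.

Besides the shell and the picture viewer there is one more tool, called after "Call:" by a JSON object that holds its "method" and its "body", one argument or row to a line. carry_out: Moves the arm, as the interface text tells. Its arguments: {"type":"object","properties":{"motion":{"type":"array","items":{"type":"array","items":{"type":"number"}}}},"required":["motion"]}

```bash
mkdir -p pics
cat > h.py <<'E'
import numpy as np, cv2
from plant import bot
def cap(n,tag):
    c=bot.capture(n); np.savez(f'{tag}.npz',**{k:np.asarray(v) for k,v in c.items()})
    cv2.imwrite(f'pics/{tag}.png',c['color'][:,:,::-1]); return c
def load(t): return dict(np.load(f'{t}.npz'))
def cloud(c):
    K=c['K'];k1=float(c['k1']);h,w=c['depth'].shape
    u,v=np.meshgrid(np.arange(w),np.arange(h))
    p=cv2.undistortPoints(np.stack([u,v],-1).reshape(-1,1,2).astype(float),K,np.array([k1,0,0,0.]),).reshape(h,w,2)
    d=c['depth'].astype(float)
    P=np.stack([p[...,0]*d,p[...,1]*d,d],-1)
    T=np.linalg.inv(c['camera_from_world'])
    W=P@T[:3,:3].T+T[:3,3]; W[d==0]=np.nan
    return W
def proj(c,X):
    T=c['camera_from_world'];p,_=cv2.projectPoints(np.atleast_2d(X).astype(float),cv2.Rodrigues(T[:3,:3])[0],T[:3,3],c['K'],np.array([float(c['k1']),0,0,0.]))
    return p.reshape(-1,2)
E
python3 - <<'E'
from h import *
for n in('scene','top'):
    c=cap(n,n+'0'); print(c['K'],c['k1'],np.linalg.inv(c['camera_from_world'])[:3,3])
o=bot.get_obs(); print(o, bot.tcp_to_grasp)
E
```

```text
[[427.08865267   0.         277.89601219]
 [  0.         427.08865267 205.95368192]
 [  0.           0.           1.        ]] -0.04371564160221809 [987.67973051 284.21414729 643.76322663]
[[461.42854845   0.         284.07861711]
 [  0.         461.42854845 211.45032332]
 [  0.           0.           1.        ]] 0.012999784307185144 [351.80171086 -21.05500016 970.50620124]
{'time': 0.1, 'joint_positions': array([ 1.16702521e+00,  3.42634252e-01,  1.52488494e+00, -5.54381223e-06,
        1.27539609e+00, -1.45990451e-01]), 'dq': array([ 1.35276185e-03,  7.20992459e-04, -2.53106002e-03, -3.10059297e-05,
        7.59304168e-04,  4.80702843e-04]), 'tau': array([ 1.52786553e-03, -4.32000947e+01, -2.44693029e+01,  7.19767646e-02,
        5.26841905e-02, -3.78176628e-05]), 'tool_pos': array([133.67908003, 507.33849996, 226.13696933]), 'tcp_rot': array([-3.14028332e+00, -1.87161080e-04,  2.88381349e+00]), 'contact_force': array([ 0.24372825, -0.37981986,  0.50069143]), 'moment': array([-0.00096538,  0.00357343, -0.01822937]), 'grip_width': 91.8271797463369} 18.8
```

View pics/scene0.png

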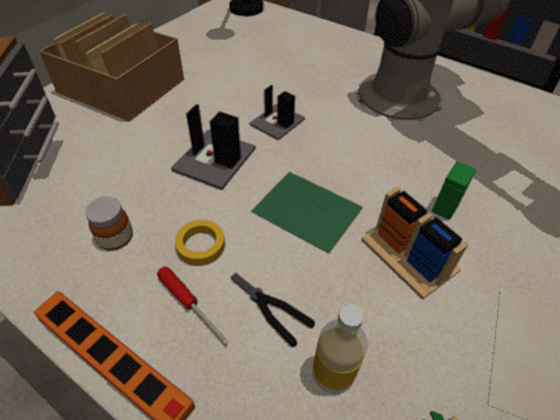

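View pics/top0.png

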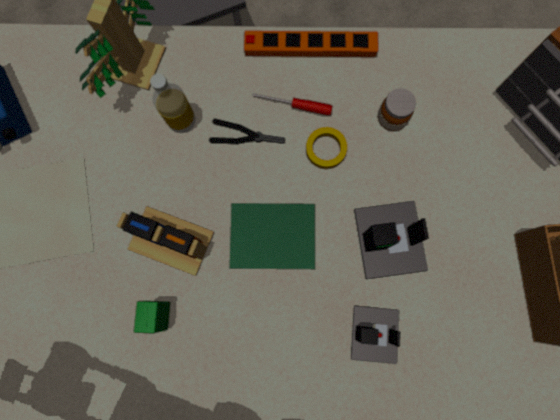

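The orange pack is in the rack at top (178,240) and scene (402,222). Look-alikes are the blue pack at scene (435,250), the green block at (455,190) and the orange power strip at (110,355). The larger dock is at top (390,240), and a small dock look-alike is at top (375,335). Next I'll measure and crop.

Run:
```python
from h import *
s=load('scene0');t=load('top0')
a=cv2.resize(s['color'][180:300,350:480],None,fx=3,fy=3,interpolation=cv2.INTER_CUBIC)
b=cv2.resize(t['color'][190:290,100:220],None,fx=3.25,fy=3.6,interpolation=cv2.INTER_CUBIC)
m=np.zeros((360,800,3),np.uint8);m[:,:390]=a;m[:,400:790]=b;cv2.imwrite('pics/crop1.png',m[:,:,::-1])
a=cv2.resize(s['color'][90:200,165:265],None,fx=3.9,fy=3.9,interpolation=cv2.INTER_CUBIC)
b=cv2.resize(t['color'][195:285,350:435],None,fx=4.7,fy=4.7,interpolation=cv2.INTER_CUBIC)
m=np.zeros((430,800,3),np.uint8);m[:a.shape[0],:390]=a[:429];m[:b.shape[0],400:400+b.shape[1]]=b;cv2.imwrite('pics/crop2.png',m[:,:,::-1])
W=cloud(t);V=cloud(s)
for p in[(178,240),(140,227),(150,318),(385,237),(400,238),(418,228),(372,220),(370,265),(372,310),(272,236),(200,266),(500,380)]:print('top',p,W[p[1],p[0]].round(1))
for p in[(405,207),(438,236),(460,175),(225,120),(196,110),(205,155),(305,210),(190,170)]:print('sc',p,V[p[1],p[0]].round(1))
```

```text
top (178, 240) [458.4 190.4 109.6]
top (140, 227) [482.2 264.2 108.7]
top (150, 318) [314.3 236.1  98.9]
top (385, 237) [ 468.  -195.5  122. ]
top (400, 238) [ 481.  -248.4   15.6]
top (418, 228) [ 490.4 -265.    92.4]
top (372, 220) [ 518.3 -191.5   14.2]
top (370, 265) [ 424.4 -185.9   12.1]
top (372, 310) [ 333.7 -188.5    9.7]
top (272, 236) [483.3  18.1   0.6]
top (200, 266) [417.4 166.8   5.7]
top (500, 380) [ 202.  -441.7   -3.3]
sc (405, 207) [469.3 195.7 109.7]
sc (438, 236) [496.8 264.5 110.3]
sc (460, 175) [325.3 246.3 100.1]
sc (225, 120) [ 474.7 -190.1  123. ]
sc (196, 110) [ 479.4 -263.8  119. ]
sc (205, 155) [ 490.1 -245.3   13.2]
sc (305, 210) [490.3  16.9   2.9]
sc (190, 170) [ 544.3 -240.2   12.3]
```

```bash
sleep 1; ls pics
```

```text
crop1.png
crop2.png
scene0.png
top0.png
```

View pics/crop1.png

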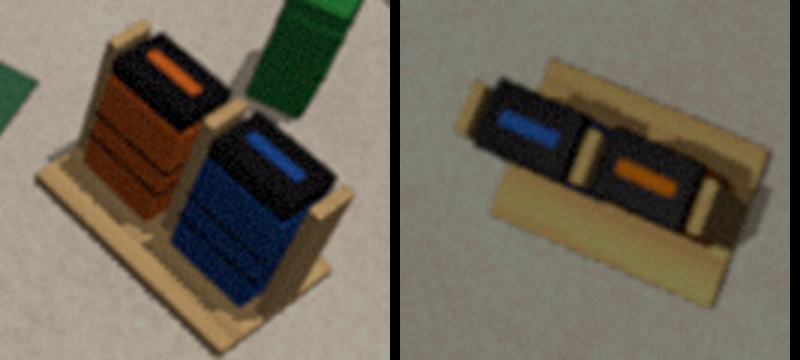

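View pics/crop2.png

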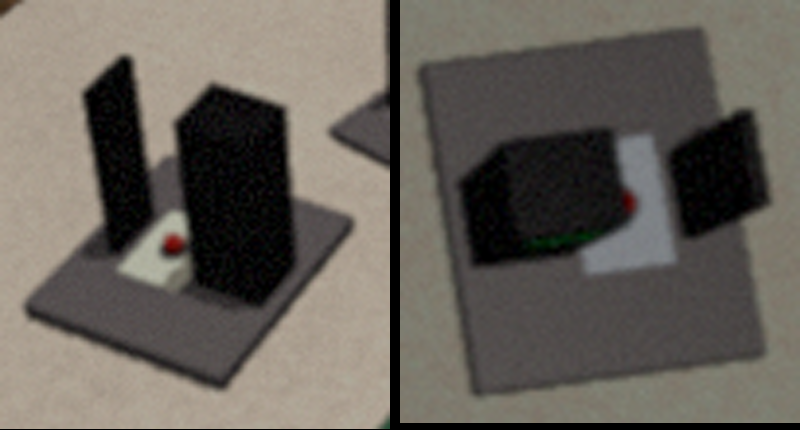

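```bash
cat >> h.py <<'E'
def rayplane(c,uv,z):
    T=np.linalg.inv(c['camera_from_world'])
    p=cv2.undistortPoints(np.asarray(uv,float).reshape(-1,1,2),c['K'],np.array([float(c['k1']),0,0,0.])).reshape(-1,2)
    d=np.c_[p,np.ones(len(p))]@T[:3,:3].T
    o=T[:3,3]; return (o+d*((z-o[2])/d[:,2])[:,None])[:,:2]
def face(c,mask,z,lab=''):
    n,l,st,_=cv2.connectedComponentsWithStats(mask.astype(np.uint8))
    k=1+np.argmax(st[1:,4]); cs,_=cv2.findContours((l==k).astype(np.uint8),cv2.RETR_EXTERNAL,cv2.CHAIN_APPROX_NONE)
    q=rayplane(c,max(cs,key=len).reshape(-1,2),z).astype(np.float32)
    r=cv2.minAreaRect(q); print(lab,st[k,4],'c',np.round(r[0],1),'size',np.round(r[1],1),'ang',round(r[2],1)); return r
E
python3 - <<'E'
from h import *
for n in('top0','scene0'):
    c=load(n);W=cloud(c);z=cv2.medianBlur(np.nan_to_num(W[...,2]).astype(np.float32),5);X,Y=W[...,0],W[...,1]
    rgb=c['color'].astype(int);hsv=cv2.cvtColor(cv2.GaussianBlur(c['color'],(3,3),0),cv2.COLOR_RGB2HSV)
    def box(x0,x1,y0,y1):return (X>x0)&(X<x1)&(Y>y0)&(Y<y1)
    D=box(370,600,-340,-130)
    face(c,D&(z>6)&(z<20),12,n+' plate')
    face(c,D&(z>117)&(z<130)&(Y>-235),124,n+' tower')
    face(c,D&(z>117)&(z<130)&(Y<-235),124,n+' fence')
    R=box(380,570,140,330)
    face(c,R&(z>5)&(z<15),10,n+' rackbase')
    face(c,R&(z>103)&(z<117),110,n+' racktop')
    dark=(hsv[...,2]<70)
    face(c,R&(z>100)&dark,110,n+' dark')
    H=hsv[...,0]
    face(c,R&(z>100)&(H<16)&(hsv[...,1]>190)&(hsv[...,2]>110),110,n+' stripe')
    face(c,R&(z>100)&(H>100)&(H<130)&(hsv[...,1]>150)&(hsv[...,2]>90),110,n+' bstripe')
    face(c,(H>45)&(H<90)&(hsv[...,1]>80)&box(380,570,-90,110),3,n+' mat')
    red=((H<8)|(H>172))&(hsv[...,1]>120)&(hsv[...,2]>60)
    ys,xs=np.where(D&red);print('red',xs.mean(),ys.mean(),np.nanmean(W[ys,xs],0))
    m=(hsv[...,1]<50)&(hsv[...,2]>120)&D&(z<22)
    face(c,m,12,n+' patch')
E
```

```text
top0 plate 3371 c [ 479.3 -230.1] size [149.3 131.7] ang 8.6
top0 tower 536 c [ 473.7 -194.5] size [40. 47.] ang 9.0
top0 fence 97 c [ 485.6 -268.2] size [37.7  9.1] ang 8.8
top0 rackbase 2027 c [470.9 232.2] size [160.9 100.4] ang 70.1
top0 racktop 1604 c [472.2 229.9] size [158.8  40.3] ang 70.4
top0 dark 605 c [460.6 197. ] size [68.8 40. ] ang 69.8
top0 stripe 5 c [464.7 208.6] size [5.7 1.9] ang 3.6
top0 bstripe 51 c [485.2 265.3] size [31.3  5.6] ang 69.3
top0 mat 5265 c [484.6  18.5] size [136. 174.] ang 0.3
red 398.25 237.25 [ 474.77559224 -231.55044828   72.34562244]
top0 patch 5720 c [ 483.5 -232.9] size [208.5 228. ] ang 89.6
scene0 plate 1836 c [ 481.2 -229.5] size [156.1 135.2] ang 8.9
scene0 tower 317 c [ 477.7 -190.3] size [45.5 46.6] ang 8.2
scene0 fence 73 c [ 488.  -264.4] size [42.9 12.8] ang 10.0
scene0 rackbase 1567 c [471.6 231.1] size [159.4 104.6] ang 69.8
scene0 racktop 1770 c [476.1 231.2] size [157.5  44.7] ang 69.6
scene0 dark 700 c [492.1 268.2] size [67.2 45.4] ang 67.3
scene0 stripe 74 c [459.4 195.8] size [35.5  8.1] ang 69.2
scene0 bstripe 72 c [484.7 265.7] size [34.2  6.8] ang 69.2
scene0 mat 4361 c [485.7  18.6] size [133.7 174.1] ang 0.5
red 209.0 152.5 [ 483.12550945 -238.92457538   18.77344018]
scene0 patch 3142 c [ 494.6 -226.3] size [227.  208.2] ang 0.1
```

```bash
cat >> h.py <<'E'
from scipy.spatial.transform import Rotation as Ro
def plan(x,y,z,psi):
    o=bot.get_obs(); p=o['tool_pos']; R=Ro.from_euler('xyz',o['tcp_rot'])
    d=R.inv().apply(np.array([x,y,z])-p); yaw=np.degrees(o['tcp_rot'][2])
    s=-((psi-yaw+180)%360-180)
    print('t',round(o['time'],2),'at',p.round(1),'rpy',np.degrees(o['tcp_rot']).round(2),'q6',o['joint_positions'][5].round(2),'w',round(o['grip_width'],1),'F',o['contact_force'].round(1))
    print('-> shift',d.round(1),'spin',round(s,1))
E
python3 - <<'E'
from h import *
plan(459,196.4,200,70)
for n in('top0','scene0'):
    c=load(n);W=cloud(c);X,Y,z=W[...,0],W[...,1],W[...,2]
    hsv=cv2.cvtColor(c['color'],cv2.COLOR_RGB2HSV)
    R=(X>430)&(X<490)&(Y>165)&(Y<225)&(z>95)
    m=R&((hsv[...,0]<18))&(hsv[...,1]>170)&(hsv[...,2]>90)
    ys,xs=np.where(m); 
    q=rayplane(c,np.c_[xs,ys],110); print(n,len(q),q.mean(0),cv2.minAreaRect(q.astype(np.float32)))
    for nm,p in(('pack',(459,196.4,110)),('seat',(482,-241,20)),('bottle',(690,190,0))):print(nm,proj(c,p))
E
```

```text
t 0.1 at [133.7 507.3 226.1] rpy [-1.7992e+02 -1.0000e-02  1.6523e+02] q6 -0.15 w 91.8 F [ 0.2 -0.4  0.5]
-> shift [-393.8 -217.7   26.3] spin 95.2
top0 76 [460.10360254 195.6548342 ] ((460.22613525390625, 195.64297485351562), (35.32075119018555, 7.816834449768066), 67.9478988647461)
pack [[174.80200889 239.60152002]]
seat [[396.89344486 237.18813681]]
bottle [[196.18802689 142.04542744]]
scene0 95 [460.17324347 196.87611819] ((465.4006652832031, 204.61349487304688), (55.81434631347656, 15.905607223510742), 55.5296745300293)
pack [[407.87641893 203.38314128]]
seat [[208.56285823 151.43945455]]
bottle [[329.49114633 334.99914111]]
```

Call:
{"method": "carry_out", "body": {
  "motion": [
    [0,-20,-11,0,6],
    [0,-65,-36,0,16],
    [0,-115,-64,0,26],
    [0,-165,-91,5,36],
    [0,-215,-119,8,46],
    [0,-265,-147,10,56],
    [0,-315,-174,15,66],
    [0,-355,-196,20,76],
    [0,-382,-211,25,86],
    [0,-394,-218,26,95]
  ]
}}

```text
time: 1.35
tool_pos: [459.9, 194.5, 199.5]
tcp_rot: [-3.14, 0.002, 1.218]
contact_force: [0.4, 0.2, -0.3]
grip_width: 91.8
```

Run:
```python
from h import *
plan(459.8,196.2,130,70)
plan(459.8,196.2,65,70)
```

```text
t 1.35 at [459.9 194.5 199.5] rpy [-1.7993e+02  1.3000e-01  6.9800e+01] q6 0.6 w 91.8 F [ 0.4  0.2 -0.3]
-> shift [ 1.8 -0.6 69.5] spin -0.2
t 1.35 at [459.9 194.5 199.5] rpy [-1.7993e+02  1.3000e-01  6.9800e+01] q6 0.6 w 91.8 F [ 0.4  0.2 -0.3]
-> shift [  1.9  -0.5 134.5] spin -0.2
```

Call:
{"method": "carry_out", "body": {
  "motion": [
    [0,2,-0.5,10,0],
    [0,2,-0.5,30,0],
    [0,2,-0.5,50,0],
    [0,2,-0.5,65,0],
    [0,2,-0.5,70,0],
    [0,2,-0.5,70,0]
  ]
}}

```text
time: 2.1
tool_pos: [459.5, 196.8, 129.2]
tcp_rot: [-3.14, 0.003, 1.22]
contact_force: [-0.6, -0.1, 1.2]
grip_width: 91.6
```

Run:
```python
from h import *
plan(459.8,196.2,65,70)
s=cap('scene','s1');t=cap('top','t1')
a=cv2.resize(s['color'][110:270,320:480],None,fx=2.4,fy=2.4,interpolation=cv2.INTER_CUBIC)
b=cv2.resize(t['color'][160:320,90:250],None,fx=2.4,fy=2.4,interpolation=cv2.INTER_CUBIC)
cv2.imwrite('pics/c3.png',np.hstack([a,b])[:,:,::-1])
```

```text
t 2.1 at [459.5 196.8 129.2] rpy [-1.7989e+02  1.5000e-01  6.9910e+01] q6 0.6 w 91.6 F [-0.6 -0.1  1.2]
-> shift [-0.3  0.6 64.2] spin -0.1
```

View pics/c3.png

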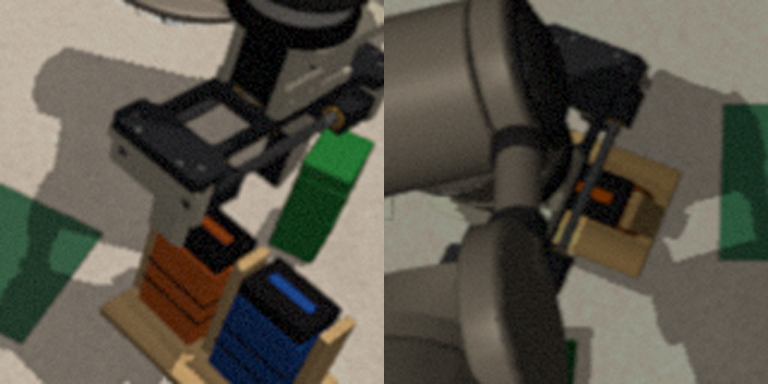

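The crop shows the fingers straddling the orange pack (finger at crop (185,220), orange stripe centred between them). The blue pack is clear, so I'll descend and grip.

Call:
{"method": "carry_out", "body": {
  "motion": [
    [0,0,0.5,10,0],
    [0,0,0.5,28,0],
    [0,0,0.5,46,0],
    [0,0,0.5,60,0],
    [0,0,0.5,64,0],
    [0,0,0.5,64,0],
    [0.35,0,0.5,64,0],
    [0.5,0,0.5,64,0],
    [0.7,0,0.5,64,0],
    [0.7,0,0.5,64,0]
  ]
}}

```text
time: 3.45
tool_pos: [460.6, 196.5, 66.1]
tcp_rot: [-3.141, 0.002, 1.219]
contact_force: [-0.4, 1.1, -1.5]
grip_width: 56.3
```

Call:
{"method": "carry_out", "body": {
  "motion": [
    [0.8,0,0,0,0],
    [0.8,0,0,0,0]
  ]
}}

```text
time: 3.7
tool_pos: [460.6, 196.5, 66.1]
tcp_rot: [-3.141, 0.002, 1.219]
contact_force: [-0.4, -0.1, 0.4]
grip_width: 39.5
```

Call:
{"method": "carry_out", "body": {
  "motion": [
    [1,0,0,0,0],
    [1,0,0,-6,0],
    [1,0,0,-18,0],
    [1,0,0,-36,0],
    [1,0,0,-58,0],
    [1,0,0,-80,0],
    [1,0,0,-100,0],
    [1,0,0,-116,0],
    [1,0,0,-125,0],
    [1,0,0,-125,0]
  ]
}}

```text
time: 4.95
tool_pos: [460.9, 196.7, 191.7]
tcp_rot: [3.141, 0.001, 1.219]
contact_force: [-0.5, 0.1, -4.2]
grip_width: 40.0
```

Run:
```python
from h import *
plan(485,18,190,10)
s=cap('scene','s2')
```

```text
t 4.95 at [460.9 196.7 191.7] rpy [1.7996e+02 5.0000e-02 6.9860e+01] q6 0.6 w 40.0 F [-0.5  0.1 -4.2]
-> shift [-159.5   84.2    1.9] spin 59.9
```

View pics/s2.png

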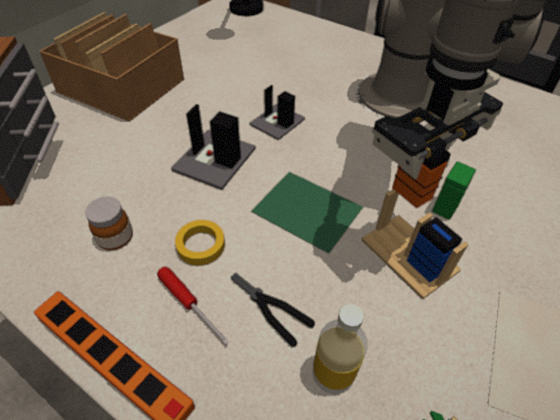

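The orange pack is held clear of the rack at (415,180), and the blue one is still in its stall at (435,250). Next, the mat.

Call:
{"method": "carry_out", "body": {
  "motion": [
    [1,-8,4,0,4],
    [1,-28,15,0,11],
    [1,-52,28,2,20],
    [1,-78,41,2,29],
    [1,-104,55,2,38],
    [1,-128,68,2,47],
    [1,-148,78,2,55],
    [1,-158,83,2,60],
    [1,-159.5,84,2,60],
    [1,-159.5,84,2,60]
  ]
}}

```text
time: 6.25
tool_pos: [484.2, 18.3, 188.8]
tcp_rot: [3.141, 0.002, 0.174]
contact_force: [-0.3, -0.4, -4.2]
grip_width: 40.0
```

Run:
```python
from h import *
plan(485,18,60,10)
```

```text
t 6.25 at [484.2  18.3 188.8] rpy [1.7996e+02 1.1000e-01 9.9600e+00] q6 1.28 w 40.0 F [-0.3 -0.4 -4.2]
-> shift [  1.    0.3 128.8] spin -0.0
```

Call:
{"method": "carry_out", "body": {
  "motion": [
    [1,1,0,10,0],
    [1,1,0,30,0],
    [1,1,0,52,0],
    [1,1,0,74,0],
    [1,1,0,94,0],
    [1,1,0,109,0],
    [1,1,0,118,0],
    [1,1,0,123,0],
    [1,1,0,125,0],
    [1,1,0,125,0]
  ]
}}

```text
time: 7.5
tool_pos: [485.1, 18.3, 64.1]
tcp_rot: [3.141, 0.002, 0.174]
contact_force: [-0.0, 0.0, -3.6]
grip_width: 39.8
```

Call:
{"method": "carry_out", "body": {
  "motion": [
    [1,0,0,1.5,0],
    [1,0,0,3,0],
    [1,0,0,4.5,0],
    [1,0,0,4.5,0]
  ]
}}

```text
time: 8.0
tool_pos: [485.0, 18.3, 59.5]
tcp_rot: [3.141, 0.002, 0.174]
contact_force: [0.0, 0.6, -3.6]
grip_width: 39.5
```

Call:
{"method": "carry_out", "body": {
  "motion": [
    [1,0,0,0.7,0],
    [1,0,0,1.2,0],
    [1,0,0,1.2,0]
  ]
}}

```text
time: 8.38
tool_pos: [485.2, 18.3, 59.1]
tcp_rot: [3.141, 0.001, 0.174]
contact_force: [-2.6, -0.4, 5.4]
grip_width: 40.1
```

It's in contact with the mat, so I'll release and rise.

Call:
{"method": "carry_out", "body": {
  "motion": [
    [0.4,0,0,0,0],
    [0,0,0,0,0],
    [0,0,0,0,0],
    [0,0,0,0,0],
    [0,0,0,-12,0],
    [0,0,0,-35,0],
    [0,0,0,-65,0],
    [0,0,0,-90,0],
    [0,0,0,-105,0],
    [0,0,0,-105,0]
  ]
}}

```text
time: 9.62
tool_pos: [486.1, 18.3, 165.7]
tcp_rot: [3.14, -0.002, 0.174]
contact_force: [-0.0, -0.3, -0.6]
grip_width: 91.5
```

Run:
```python
from h import *
plan(485.1,18.3,165,100)
s=cap('scene','s3');t=cap('top','t3')
a=cv2.resize(s['color'][120:280,220:400],None,fx=2.2,fy=2.4,interpolation=cv2.INTER_CUBIC)
b=cv2.resize(t['color'][160:320,190:370],None,fx=2.2,fy=2.4,interpolation=cv2.INTER_CUBIC)
cv2.imwrite('pics/c4.png',np.hstack([a,b])[:,:,::-1])
```

```text
t 9.62 at [486.1  18.3 165.7] rpy [ 1.7988e+02 -1.3000e-01  9.9700e+00] q6 1.28 w 91.5 F [-0.  -0.3 -0.6]
-> shift [-1.  -0.1  0.7] spin -90.0
```

View pics/c4.png

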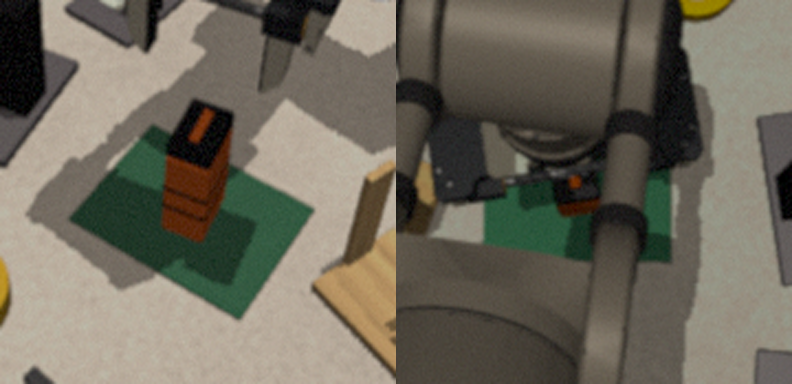

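The pack stands upright on the mat at scene (306,188). The arm blocks the top view, so I'll swing aside while turning the wrist and get a clean measurement.

Run:
```python
from h import *
plan(400,300,230,100)
```

```text
t 9.72 at [485.1  18.4 164. ] rpy [1.7994e+02 6.0000e-02 9.9700e+00] q6 1.28 w 91.8 F [-0.6  0.  -0. ]
-> shift [ -35.1 -292.   -66.2] spin -90.0
```

Call:
{"method": "carry_out", "body": {
  "motion": [
    [0,-1,-5,-15,-6],
    [0,-5,-30,-30,-16],
    [0,-9,-70,-50,-26],
    [0,-14,-115,-60,-36],
    [0,-19,-160,-66,-46],
    [0,-24,-205,-66,-56],
    [0,-29,-245,-66,-66],
    [0,-33,-275,-66,-76],
    [0,-35,-290,-66,-85],
    [0,-35,-292,-66,-90]
  ]
}}

```text
time: 10.98
tool_pos: [399.2, 300.9, 228.6]
tcp_rot: [-3.138, 0.002, 1.75]
contact_force: [0.3, -0.4, 1.0]
grip_width: 91.8
```

Run:
```python
from h import *
plan(485.1,18.3,170,100)
for n,l in(('scene','s4'),('top','t4')):
    c=cap(n,l);W=cloud(c);X,Y,z=W[...,0],W[...,1],W[...,2]
    hsv=cv2.cvtColor(c['color'],cv2.COLOR_RGB2HSV)
    R=(X>430)&(X<540)&(Y>-40)&(Y<80)
    m=R&(z>90)&(hsv[...,0]<18)&(hsv[...,1]>170)&(hsv[...,2]>90)
    ys,xs=np.where(m);q=rayplane(c,np.c_[xs,ys],103);print(n,'stripe',len(q),q.mean(0))
    zz=cv2.medianBlur(np.nan_to_num(z).astype(np.float32),3)
    face(c,R&(zz>98)&(zz<110),103,'top')
s=load('s4');t=load('t4')
a=cv2.resize(s['color'][120:280,220:400],None,fx=2.2,fy=2.4,interpolation=cv2.INTER_CUBIC)
b=cv2.resize(t['color'][160:320,190:370],None,fx=2.2,fy=2.4,interpolation=cv2.INTER_CUBIC)
cv2.imwrite('pics/c5.png',np.hstack([a,b])[:,:,::-1])
```

```text
t 10.97 at [399.2 300.9 228.6] rpy [-1.7981e+02  9.0000e-02  1.0028e+02] q6 0.31 w 91.8 F [ 0.3 -0.4  1. ]
-> shift [-293.3   34.3   59. ] spin 0.3
scene stripe 76 [483.70074671  18.39955941]
top 508 c [486.2  19.1] size [61.1 40.4] ang 9.4
top stripe 83 [483.68244297  18.3601147 ]
top 624 c [483.1  17.3] size [58.3 39.7] ang 9.5
```

View pics/c5.png

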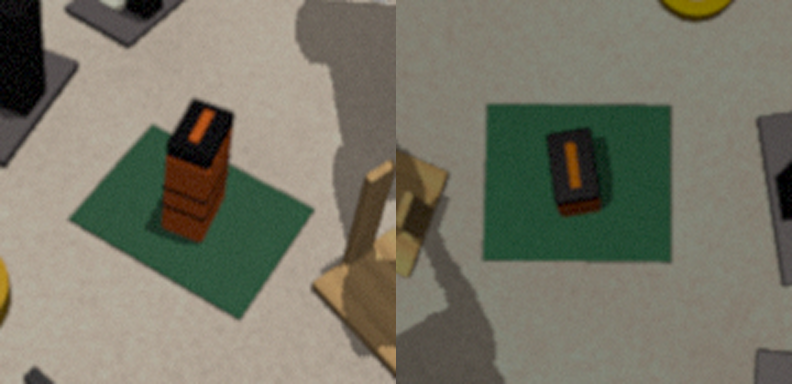

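Run:
```python
from h import *
plan(484.3,18.2,170,100)
```

```text
t 11.07 at [399.5 300.2 228.8] rpy [-1.7982e+02  1.0000e-01  1.0005e+02] q6 0.32 w 91.6 F [-0.1  0.2 -0.1]
-> shift [-292.4   34.5   59.1] spin 0.0
```

Call:
{"method": "carry_out", "body": {
  "motion": [
    [0,-12,1,0,0],
    [0,-50,6,0,0],
    [0,-100,12,5,0],
    [0,-150,18,15,0],
    [0,-200,24,30,0],
    [0,-245,29,45,0],
    [0,-277,33,55,0],
    [0,-290,34.5,59,0],
    [0,-292.5,34.5,59,0],
    [0,-292.5,34.5,59,0]
  ]
}}

```text
time: 12.32
tool_pos: [484.2, 18.7, 170.5]
tcp_rot: [-3.139, 0.002, 1.746]
contact_force: [0.2, 0.2, 0.5]
grip_width: 92.0
```

Run:
```python
from h import *
plan(484.3,18.2,61,100)
```

```text
t 12.32 at [484.2  18.7 170.5] rpy [-1.7985e+02  9.0000e-02  1.0006e+02] q6 -0.29 w 92.0 F [0.2 0.2 0.5]
-> shift [ -0.4   0.3 109.5] spin 0.1
```

Call:
{"method": "carry_out", "body": {
  "motion": [
    [0,-0.4,0.2,10,0],
    [0,-0.4,0.2,30,0],
    [0,-0.4,0.2,55,0],
    [0,-0.4,0.2,80,0],
    [0,-0.4,0.2,98,0],
    [0,-0.4,0.2,107,0],
    [0,-0.4,0.2,109.5,0],
    [0,-0.4,0.2,109.5,0],
    [0.2,-0.4,0.2,109.5,0],
    [0.3,-0.4,0.2,109.5,0]
  ]
}}

```text
time: 13.58
tool_pos: [484.5, 18.1, 61.5]
tcp_rot: [-3.14, 0.002, 1.746]
contact_force: [0.2, 0.3, 0.2]
grip_width: 76.4
```

Call:
{"method": "carry_out", "body": {
  "motion": [
    [0.4,0,0,0,0],
    [0.5,0,0,0,0],
    [0.7,0,0,0,0],
    [1,0,0,0,0]
  ]
}}

```text
time: 14.08
tool_pos: [484.6, 18.1, 61.6]
tcp_rot: [-3.14, 0.002, 1.746]
contact_force: [-0.0, -0.2, 2.5]
grip_width: 57.8
```

Call:
{"method": "carry_out", "body": {
  "motion": [
    [1,0,0,-4,0],
    [1,0,0,-15,0],
    [1,0,0,-35,0],
    [1,0,0,-60,0],
    [1,0,0,-85,0],
    [1,0,0,-110,0],
    [1,0,0,-130,0],
    [1,0,0,-139,0],
    [1,0,0,-140,0],
    [1,0,0,-140,0]
  ]
}}

```text
time: 15.32
tool_pos: [484.3, 18.4, 200.9]
tcp_rot: [-3.139, 0.001, 1.746]
contact_force: [0.1, -0.3, -3.9]
grip_width: 57.5
```

Run:
```python
from h import *
plan(482,-241,205,99.2)
s=cap('scene','s5')
```

```text
t 15.32 at [484.3  18.4 200.9] rpy [-1.7983e+02  8.0000e-02  1.0006e+02] q6 -0.29 w 57.5 F [ 0.1 -0.3 -3.9]
-> shift [-255.   -47.5   -3.6] spin 0.9
```

View pics/s5.png

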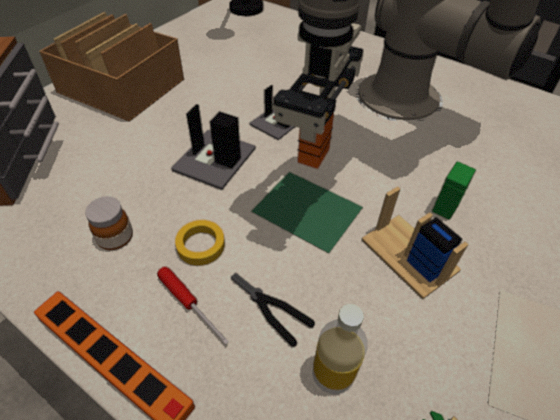

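The pack is held firmly at (315,140) and stays upright. Next I'll refine the dock pose by overlaying its model on both first pictures.

```bash
cat > ov.py <<'E'
from h import *
def edges(x,y,a):
    a=np.radians(a);R=np.array([[np.cos(a),-np.sin(a)],[np.sin(a),np.cos(a)]])
    def r(x0,x1,y0,y1,z): 
        q=np.array([[x0,y0],[x1,y0],[x1,y1],[x0,y1]])@R.T+[x,y]; return np.c_[q,np.full(4,z)]
    return [r(-75,75,-53,77,12),r(-20,20,24,70,124),r(-20,20,-32,-24,124),r(-29,29,-20,20,12)]
def overlay(pose,names,out,S=5):
    ims=[]
    for n,(r0,r1,c0,c1) in names:
        c=load(n);im=cv2.resize(c['color'][r0:r1,c0:c1,::-1],None,fx=S,fy=S,interpolation=cv2.INTER_CUBIC)
        im=np.clip(im.astype(float)*1.6,0,255).astype(np.uint8)
        for e in edges(*pose):
            p=((proj(c,e)-[c0,r0]+.5)*S).round().astype(int);cv2.polylines(im,[p.reshape(-1,1,2)],True,(0,255,255),1)
        ims.append(im)
    cv2.imwrite(out,np.hstack(ims))
E
python3 - <<'E'
from ov import *
from scipy.optimize import minimize
# edge-strength fit: maximise gradient magnitude along plate and patch outlines visible
G={}
for n in('top0','scene0'):
    c=load(n);g=cv2.GaussianBlur(c['color'].astype(np.float32),(0,0),0.9)
    gx=cv2.Sobel(g,cv2.CV_32F,1,0);gy=cv2.Sobel(g,cv2.CV_32F,0,1);G[n]=(c,np.minimum(np.sqrt(gx**2+gy**2).max(-1),80))
def score(p,names):
    s=0
    for n in names:
        c,g=G[n]
        for e in edges(*p):
            f=np.vstack([np.linspace(e[i],e[(i+1)%4],40) for i in range(4)])
            u=proj(c,f).astype(np.float32);s-=cv2.remap(g,u[:,:1],u[:,1:],cv2.INTER_LINEAR).mean()
    return s
for nm in(['top0'],['scene0'],['top0','scene0']):
    r=min((minimize(score,[481.5+dx,-241+dy,9],args=(nm,),method='Nelder-Mead',options=dict(initial_simplex=[[481.5+dx,-241+dy,9],[484.5+dx,-241+dy,9],[481.5+dx,-238+dy,9],[481.5+dx,-241+dy,11]])) for dx in(-2,0,2) for dy in(-2,0,2)),key=lambda r:r.fun)
    print(nm,r.x.round(2),r.fun)
overlay(r.x,[('scene0',(95,195,168,258)),('top0',(195,285,350,430))][:1],'pics/o1.png')
overlay(r.x,[('top0',(195,285,350,435))],'pics/o2.png')
E
python3 -c "
import cv2,numpy as np
a=cv2.imread('pics/o1.png');b=cv2.imread('pics/o2.png');h=max(a.shape[0],b.shape[0])
f=lambda i:cv2.copyMakeBorder(i,0,h-i.shape[0],0,0,cv2.BORDER_CONSTANT)
m=np.hstack([f(a),f(b)]);cv2.imwrite('pics/o3.png',cv2.resize(m,None,fx=min(1,800/m.shape[1]),fy=min(1,800/m.shape[1])))"
```

```text
['top0'] [ 481.74 -241.25    8.54] -278.1396484375
['scene0'] [ 480.63 -243.36    9.05] -260.48931884765625
['top0', 'scene0'] [ 480.67 -241.82    8.39] -533.5719604492188
```

View pics/o3.png

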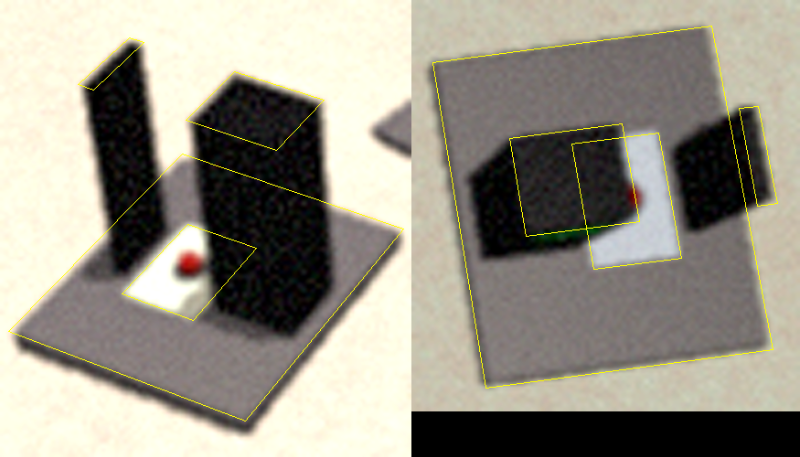

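The overlay matches the plate, patch and towers to about 1 px in both views. I'll run the same fit on the pack on the mat, whose robot-frame pose is known, to get each camera's bias.

Run:
```python
from h import *
from scipy.optimize import minimize
def edges(x,y,a):
    a=np.radians(a);R=np.array([[np.cos(a),-np.sin(a)],[np.sin(a),np.cos(a)]])
    return np.c_[np.array([[-29,-20],[29,-20],[29,20],[-29,20.]])@R.T+[x,y],np.full(4,103.)]
for n in('t4','s4'):
    c=load(n);g=cv2.GaussianBlur(c['color'].astype(np.float32),(0,0),0.9)
    gx=cv2.Sobel(g,cv2.CV_32F,1,0);gy=cv2.Sobel(g,cv2.CV_32F,0,1);g=np.minimum(np.sqrt(gx**2+gy**2).max(-1),80)
    def score(p):
        e=edges(*p);f=np.vstack([np.linspace(e[i],e[(i+1)%4],40) for i in range(4)]);u=proj(c,f).astype(np.float32)
        return -cv2.remap(g,u[:,:1],u[:,1:],cv2.INTER_LINEAR).mean()
    r=min((minimize(score,[484+dx,18+dy,9.7],method='Nelder-Mead',options=dict(initial_simplex=np.array([[484+dx,18+dy,9.7]]*4)+np.vstack([np.zeros(3),np.diag([3,3,3])]))) for dx in(-2,0,2) for dy in(-2,0,2)),key=lambda r:r.fun)
    print(n,r.x.round(2),r.fun)
```

```text
t4 [482.57  17.52   9.55] -72.43770599365234
s4 [491.55  23.01   8.54] -79.33247375488281
```

Run:
```python
from h import *
plan(481.3,-241.3,205,99)
```

```text
t 15.38 at [484.2  18.4 200.8] rpy [-1.7981e+02  8.0000e-02  1.0005e+02] q6 -0.29 w 57.8 F [-0.4 -0.3 -3.3]
-> shift [-255.2  -48.2   -3.7] spin 1.1
```

Call:
{"method": "carry_out", "body": {
  "motion": [
    [1,-8,-1.5,-1,0],
    [1,-35,-6.6,-3,0],
    [1,-75,-14,-4,1],
    [1,-115,-21.7,-4,1],
    [1,-155,-29,-4,1],
    [1,-195,-36.8,-4,1],
    [1,-230,-43.4,-4,1],
    [1,-250,-47,-4,1],
    [1,-255,-48.2,-4,1],
    [1,-255,-48.2,-4,1]
  ]
}}

```text
time: 16.62
tool_pos: [481.2, -240.4, 205.1]
tcp_rot: [-3.138, 0.001, 1.729]
contact_force: [0.6, 0.9, -4.0]
grip_width: 57.7
```

Call:
{"method": "carry_out", "body": {
  "motion": [
    [1,0,0,0,0],
    [1,0,0,0,0]
  ]
}}

```text
time: 16.88
tool_pos: [481.4, -239.4, 205.2]
tcp_rot: [-3.138, 0.0, 1.73]
contact_force: [-0.5, -0.4, -3.7]
grip_width: 57.5
```

Run:
```python
from h import *
plan(481.3,-241.3,150,99)
s=cap('scene','s6');t=cap('top','t6')
a=cv2.resize(s['color'][40:200,150:310],None,fx=2.5,fy=2.5,interpolation=cv2.INTER_CUBIC)
b=cv2.resize(t['color'][160:320,320:480],None,fx=2.5,fy=2.5,interpolation=cv2.INTER_CUBIC)
cv2.imwrite('pics/c6.png',np.clip(np.hstack([a,b])[:,:,::-1]*1.4,0,255))
```

```text
t 16.88 at [ 481.4 -239.4  205.2] rpy [-1.798e+02  2.000e-02  9.914e+01] q6 -0.76 w 57.5 F [-0.5 -0.4 -3.7]
-> shift [-1.8 -0.2 55.2] spin 0.1[ WARN:0@2.304] global loadsave.cpp:1063 imwrite_ Unsupported depth image for selected encoder is fallbacked to CV_8U.
```

View pics/c6.png

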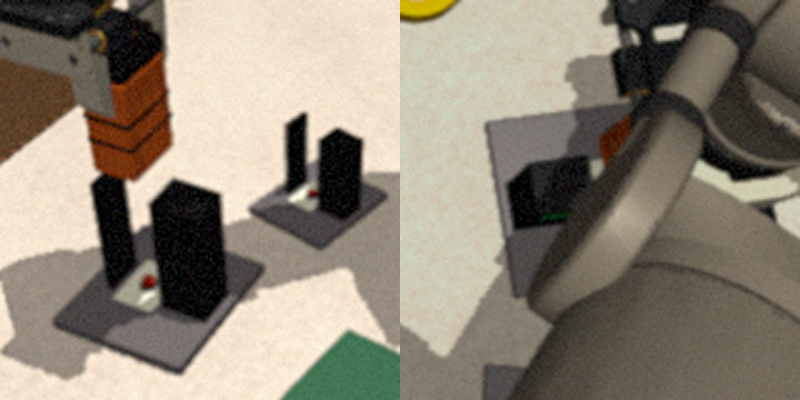

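The scene view shows the pack above the gap, at crop (130,130). I'll correct the offset, drop to just above the tower tops and check the gap.

Call:
{"method": "carry_out", "body": {
  "motion": [
    [1,-1,-0.2,4,0],
    [1,-1.8,-0.2,10,0],
    [1,-1.8,-0.2,14,0],
    [1,-1.8,-0.2,15,0],
    [1,-1.8,-0.2,15,0]
  ]
}}

```text
time: 17.6
tool_pos: [481.4, -241.7, 190.1]
tcp_rot: [-3.138, 0.0, 1.73]
contact_force: [0.5, 0.1, -3.1]
grip_width: 58.3
```

Run:
```python
from ov import *
plan(481.3,-241.3,150,99)
c=cap('scene','s7')
r0,r1,c0,c1=50,190,150,270;S=5
im=cv2.resize(c['color'][r0:r1,c0:c1,::-1],None,fx=S,fy=S,interpolation=cv2.INTER_CUBIC);im=np.clip(im.astype(float)*2,0,255).astype(np.uint8)
o=bot.get_obs();x,y,z=o['tool_pos'];a=o['tcp_rot'][2]-np.pi/2
R=np.array([[np.cos(a),-np.sin(a)],[np.sin(a),np.cos(a)]])
for zz in(z-58.6,z+41.4):
  q=np.c_[np.array([[-29,-20],[29,-20],[29,20],[-29,20.]])@R.T+[x,y],np.full(4,zz)]
  cv2.polylines(im,[((proj(c,q)-[c0,r0]+.5)*S).round().astype(int).reshape(-1,1,2)],True,(0,255,0),1)
for e in edges(481.3,-241.3,9)[1:3]:
  cv2.polylines(im,[((proj(c,e)-[c0,r0]+.5)*S).round().astype(int).reshape(-1,1,2)],True,(0,255,255),1)
cv2.imwrite('pics/c7.png',cv2.resize(im,None,fx=.85,fy=.85))
```

```text
t 17.6 at [ 481.4 -241.7  190.1] rpy [-1.798e+02  3.000e-02  9.911e+01] q6 -0.76 w 58.3 F [ 0.5  0.1 -3.1]
-> shift [ 0.4  0.1 40.1] spin 0.1
```

View pics/c7.png

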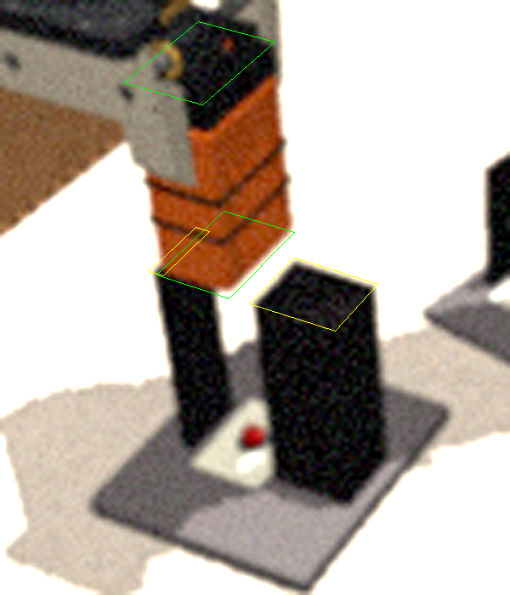

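The pack bottom lines up with the gap between the fence at (190,270) and the tower at (300,290), and the outlines agree to about 1–2 px. I'll lower in stages and watch the force.

Call:
{"method": "carry_out", "body": {
  "motion": [
    [1,0.2,0,4,0],
    [1,0.2,0,10,0],
    [1,0.2,0,17,0],
    [1,0.2,0,24,0],
    [1,0.2,0,30,0],
    [1,0.2,0,32,0],
    [1,0.2,0,32,0]
  ]
}}

```text
time: 18.52
tool_pos: [481.3, -241.5, 158.2]
tcp_rot: [-3.138, 0.001, 1.73]
contact_force: [1.1, -0.1, -3.0]
grip_width: 57.3
```

Run:
```python
from h import *
plan(481.3,-241.3,90,99)
s=cap('scene','s8')
a=cv2.resize(s['color'][50:190,150:290],None,fx=4.2,fy=4.2,interpolation=cv2.INTER_CUBIC)
cv2.imwrite('pics/c8.png',np.clip(a[:,:,::-1]*1.8,0,255).astype(np.uint8))
```

```text
t 18.52 at [ 481.3 -241.5  158.2] rpy [-1.798e+02  3.000e-02  9.911e+01] q6 -0.76 w 57.3 F [ 1.1 -0.1 -3. ]
-> shift [ 0.3  0.2 68.2] spin 0.1
```

View pics/c8.png

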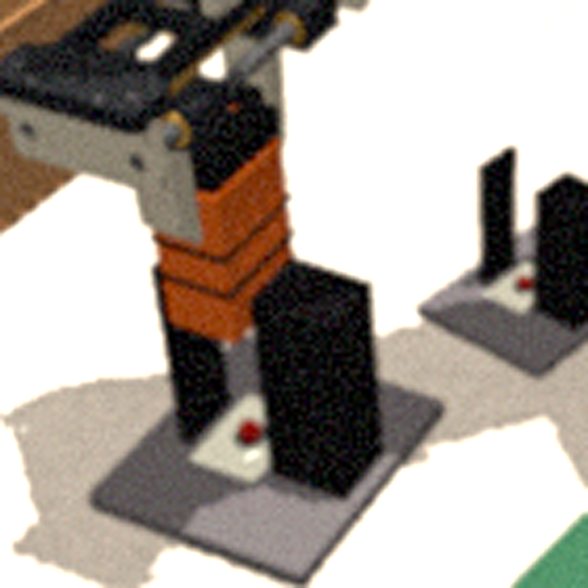

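The pack has entered between the fence and the tower with no side force, bottom edge at crop (235,338). I'll continue down.

Call:
{"method": "carry_out", "body": {
  "motion": [
    [1,0.2,0.1,5,0],
    [1,0.2,0.1,14,0],
    [1,0.2,0.1,25,0],
    [1,0.2,0.1,37,0],
    [1,0.2,0.1,49,0],
    [1,0.2,0.1,60,0],
    [1,0.2,0.1,67,0],
    [1,0.2,0.1,70,0],
    [1,0.2,0.1,70,0]
  ]
}}

```text
time: 19.7
tool_pos: [481.3, -241.5, 88.4]
tcp_rot: [-3.139, 0.001, 1.73]
contact_force: [0.7, 0.5, -4.2]
grip_width: 58.0
```

Run:
```python
from h import *
plan(481.3,-241.3,71,99)
s=cap('scene','s9')
a=cv2.resize(s['color'][70:190,150:290],None,fx=5,fy=5,interpolation=cv2.INTER_CUBIC)
cv2.imwrite('pics/c9.png',np.clip(a[:,:,::-1]*1.8,0,255).astype(np.uint8))
```

```text
t 19.7 at [ 481.3 -241.5   88.4] rpy [-1.7982e+02  5.0000e-02  9.9110e+01] q6 -0.76 w 58.0 F [ 0.7  0.5 -4.2]
-> shift [ 0.3  0.  17.4] spin 0.1
```

View pics/c9.png

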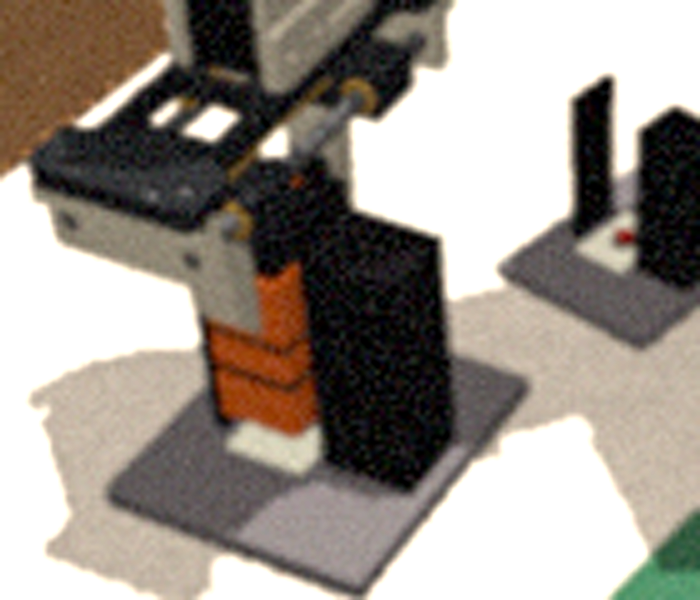

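Call:
{"method": "carry_out", "body": {
  "motion": [
    [1,0.2,0,2,0],
    [1,0.2,0,5,0],
    [1,0.2,0,8,0],
    [1,0.2,0,10,0],
    [1,0.2,0,12,0],
    [1,0.2,0,14,0],
    [1,0.2,0,15,0],
    [1,0.2,0,15,0]
  ]
}}

```text
time: 20.75
tool_pos: [481.4, -241.4, 73.6]
tcp_rot: [-3.139, 0.001, 1.73]
contact_force: [-0.7, 0.1, -2.4]
grip_width: 57.8
```

Run:
```python
from h import *
plan(481.3,-241.3,71,99)
s=cap('scene','s10')
a=cv2.resize(s['color'][120:190,180:260],None,fx=8,fy=8,interpolation=cv2.INTER_CUBIC)
cv2.imwrite('pics/c10.png',np.clip(a[:,:,::-1]*1.8,0,255).astype(np.uint8))
```

```text
t 20.75 at [ 481.4 -241.4   73.6] rpy [-1.7984e+02  6.0000e-02  9.9110e+01] q6 -0.76 w 57.8 F [-0.7  0.1 -2.4]
-> shift [ 0.1 -0.   2.6] spin 0.1
```

View pics/c10.png

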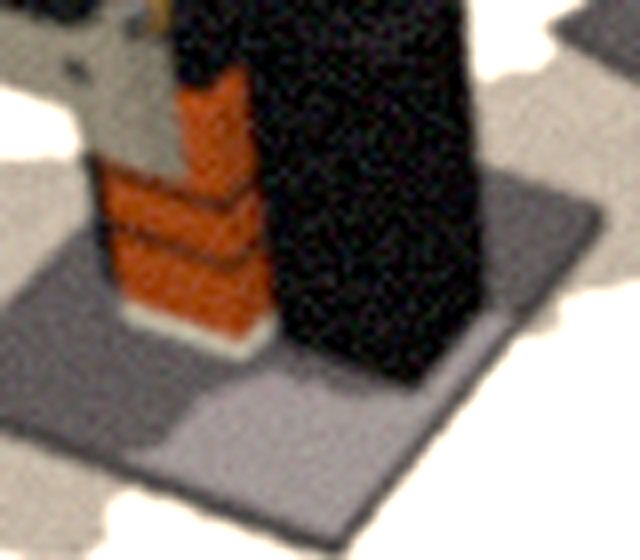

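```bash
cat >> h.py <<'E'
def profile(c,z,x0=481.3,y0=-241.3,a=9.,ys=(-15,5),xs=(5,50)):
    a=np.radians(a);gx=np.arange(xs[0],xs[1],.5);gy=np.arange(ys[0],ys[1]+.1,1)
    X,Y=np.meshgrid(gx,gy);P=np.stack([x0+np.cos(a)*X-np.sin(a)*Y,y0+np.sin(a)*X+np.cos(a)*Y,np.full_like(X,z)],-1).reshape(-1,3)
    u=proj(c,P).astype(np.float32)
    im=cv2.remap(c['color'].astype(np.float32),u[:,:1],u[:,1:],cv2.INTER_LINEAR).reshape(*X.shape,3)
    return gx,im.mean(0)
def cross(g,v,lo,hi): # position of steepest change
    m=(g[:-1]>=lo)&(g[:-1]<hi);d=np.diff(v);i=np.where(m)[0][np.argmax(np.abs(d[m]))]
    w=np.abs(d[max(i-3,0):i+4]);return ((g[max(i-3,0):i+4]+.25)*w).sum()/w.sum()
E
python3 - <<'E'
from h import *
for n in('scene0','s10'):
    c=load(n)
    for z in(12,15):
        g,v=profile(c,z)
        print(n,z);print(np.c_[g,v][20:80:2].round(0).astype(int).tolist())
E
```

```text
scene0 12
[[15, 175, 176, 159], [16, 175, 176, 159], [17, 175, 176, 159], [18, 175, 176, 159], [19, 174, 176, 159], [20, 175, 176, 160], [21, 175, 177, 161], [22, 175, 177, 161], [23, 174, 176, 160], [24, 172, 173, 157], [25, 167, 169, 153], [26, 160, 161, 146], [27, 150, 150, 136], [28, 137, 136, 124], [29, 123, 121, 112], [30, 110, 107, 100], [31, 99, 95, 91], [32, 90, 86, 84], [33, 85, 80, 79], [34, 83, 77, 77], [35, 82, 76, 76], [36, 82, 76, 76], [37, 83, 77, 77], [38, 83, 77, 77], [39, 84, 78, 77], [40, 84, 78, 78], [41, 84, 78, 78], [42, 84, 78, 78], [43, 84, 78, 78], [44, 84, 78, 79]]
scene0 15
[[15, 173, 174, 158], [16, 174, 175, 159], [17, 175, 176, 160], [18, 175, 176, 160], [19, 175, 176, 159], [20, 175, 176, 159], [21, 175, 176, 159], [22, 175, 176, 160], [23, 175, 176, 160], [24, 175, 177, 161], [25, 175, 177, 161], [26, 173, 175, 159], [27, 170, 172, 156], [28, 165, 166, 151], [29, 157, 157, 143], [30, 145, 144, 132], [31, 131, 130, 119], [32, 117, 115, 107], [33, 105, 102, 96], [34, 95, 91, 88], [35, 88, 83, 82], [36, 84, 79, 78], [37, 82, 76, 77], [38, 82, 76, 76], [3
[... 502 characters left out ...]
 49, 49], [37, 54, 49, 50], [38, 54, 50, 50], [39, 54, 50, 50], [40, 53, 50, 50], [41, 53, 50, 50], [42, 53, 49, 49], [43, 53, 49, 49], [44, 54, 50, 50]]
s10 15
[[15, 87, 38, 10], [16, 87, 38, 9], [17, 86, 36, 8], [18, 86, 35, 7], [19, 85, 35, 7], [20, 86, 36, 8], [21, 87, 38, 12], [22, 88, 43, 20], [23, 90, 50, 30], [24, 93, 60, 43], [25, 97, 72, 57], [26, 101, 83, 68], [27, 104, 91, 77], [28, 104, 96, 82], [29, 102, 97, 84], [30, 97, 93, 82], [31, 90, 86, 77], [32, 80, 77, 71], [33, 71, 68, 64], [34, 63, 60, 58], [35, 58, 55, 54], [36, 55, 51, 51], [37, 53, 49, 50], [38, 53, 48, 49], [39, 53, 49, 49], [40, 53, 49, 49], [41, 53, 49, 49], [42, 53, 50, 50], [43, 53, 50, 50], [44, 53, 50, 50]]
```

Run:
```python
from h import *
for n,z,x,y,a,lab in(('s4',3,484.4,18.2,10,'mat pre-regrip'),('s5',200.9-58.6,484.3,18.4,10.05,'lifted'),('s6',205.2-58.6,481.4,-239.4,9.1,''),('s7',190.1-58.6,481.4,-241.7,9.1,''),('s9',88.4-58.6,481.3,-241.5,9.1,''),('s10',73.6-58.6,481.4,-241.4,9.1,'')):
    c=load(n);g,v=profile(c,z,x,y,a,ys=(-14,4),xs=(10,50))
    print(n,lab,'R-B/sat edge', [int(t) for t in (v[:,0]-v[:,2])[::4]], 'cross',round(cross(g,v[:,0]-v[:,2],18,40),1))
    # left edge in y: -20 side
```

```text
s4 mat pre-regrip R-B/sat edge [75, 77, 75, 76, 75, 74, 76, 67, 43, 14, -4, -10, -10, -11, -11, -13, -12, -12, -12, -12] cross 26.7
s5 lifted R-B/sat edge [77, 76, 78, 79, 79, 78, 74, 57, 35, 22, 17, 17, 17, 17, 17, 17, 17, 17, 17, 17] cross 24.7
s6  R-B/sat edge [73, 73, 74, 72, 73, 76, 73, 63, 42, 20, 5, 3, 4, 3, 3, 4, 5, 6, 7, 10] cross 26.3
s7  R-B/sat edge [73, 73, 73, 74, 75, 74, 72, 63, 42, 19, 3, -1, -1, 0, 3, 4, 6, 8, 11, 12] cross 26.7
s9  R-B/sat edge [76, 76, 77, 77, 77, 75, 68, 51, 32, 19, 12, 11, 11, 11, 12, 11, 10, 8, 5, 4] cross 24.3
s10  R-B/sat edge [77, 76, 75, 77, 78, 77, 67, 49, 31, 21, 15, 9, 5, 3, 3, 3, 3, 3, 4, 3] cross 23.8
```

Call:
{"method": "carry_out", "body": {
  "motion": [
    [1,0.1,0,1,0],
    [1,0.1,0,2,0],
    [1,0.1,0,3,0],
    [1,0.1,0,3.6,0],
    [1,0.1,0,3.6,0]
  ]
}}

```text
time: 21.42
tool_pos: [481.5, -241.4, 70.7]
tcp_rot: [-3.139, 0.002, 1.73]
contact_force: [-2.7, 0.4, 5.2]
grip_width: 57.8
```

Run:
```python
from h import *
plan(481.3,-241.3,71,99)
c=cap('scene','s11')
for z in(12,):
    g,v=profile(c,z,ys=(-14,4)); print(np.c_[g,v,v[:,0]-v[:,2]][20:70:2].round(0).astype(int).tolist())
a=cv2.resize(c['color'][120:190,180:260],None,fx=8,fy=8,interpolation=cv2.INTER_CUBIC)
cv2.imwrite('pics/c11.png',np.clip(a[:,:,::-1]*1.8,0,255).astype(np.uint8))
```

```text
t 21.43 at [ 481.5 -241.4   70.7] rpy [-1.7986e+02  1.0000e-01  9.9110e+01] q6 -0.76 w 57.8 F [-2.7  0.4  5.2]
-> shift [ 0.2 -0.1 -0.3] spin 0.1
[[15, 86, 37, 8, 78], [16, 86, 37, 8, 78], [17, 87, 36, 9, 78], [18, 87, 36, 9, 78], [19, 86, 37, 9, 78], [20, 86, 37, 10, 76], [21, 87, 39, 13, 73], [22, 88, 42, 19, 69], [23, 88, 47, 26, 62], [24, 89, 53, 35, 55], [25, 89, 60, 44, 45], [26, 88, 66, 52, 36], [27, 86, 70, 58, 28], [28, 82, 71, 62, 21], [29, 77, 69, 63, 15], [30, 71, 65, 61, 11], [31, 65, 60, 58, 7], [32, 59, 56, 55, 4], [33, 55, 52, 52, 3], [34, 53, 50, 51, 3], [35, 53, 49, 50, 3], [36, 53, 50, 50, 3], [37, 53, 50, 50, 3], [38, 53, 50, 50, 3], [39, 53, 50, 49, 4]]
```

View pics/c11.png

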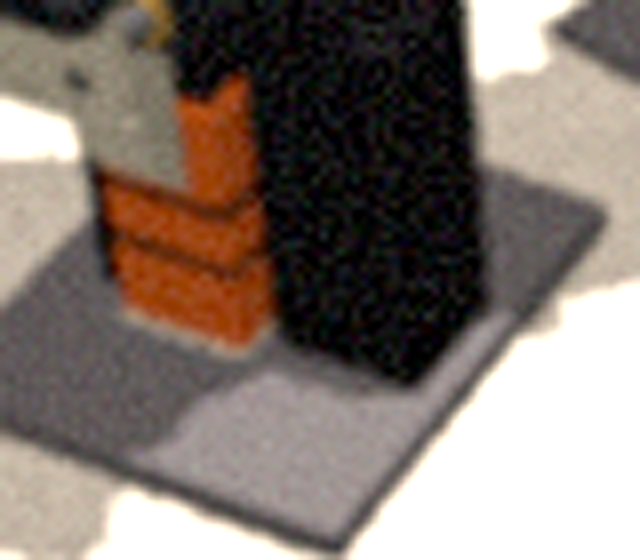

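Contact force is +5 N at bottom z≈12, so the pack is on the seat. A thin white sliver at crop (190,335) suggests the pack sits slightly towards −x. I'll quantify it.

Run:
```python
from h import *
from scipy.optimize import least_squares
from scipy.special import erf
c=load('s11');c10=load('s10')
O=np.array([86.5,36.5,8.5]);Gy=np.array([53.,50,50])
def fit(c,z,Wt=None):
    g,v=profile(c,z,ys=(-14,4));m=(g>14)&(g<40);g,v=g[m],v[m]
    S=lambda t,s:.5*(1+erf(t/s/2**.5))
    def res(p):
        a,b,s=p[:3];W=p[3]*np.array([175,176,160.])/175
        return (O+(W-O)*S(g-a,s)[:,None]+(Gy-W)*S(g-b,s)[:,None]-v).ravel()
    r=least_squares(res,[25,29,2,115]);return r.x.round(2),r.cost
print('s11',fit(c,12)); print('s10 z12',fit(c10,12),'z15',fit(c10,15))
# patch edge in scene0 full
g,v=profile(load('scene0'),12,ys=(-14,4));print('patch empty',cross(g,v[:,0],20,40))
# left (fence-side) corner: y profiles on pack front bottom
for ys,n in(((20,28),'scene0'),):
    pass
a=np.radians(9.)
for n in('scene0','s11'):
    cc=load(n);Y=np.arange(-32,0,1.);out=[]
    P=np.array([[481.3+np.cos(a)*x-np.sin(a)*y,-241.3+np.sin(a)*x+np.cos(a)*y,12+(5 if n=='s11' else 0)] for y in Y for x in((20,22,24) if n=='scene0' else (29-4,))])
    u=proj(cc,P).astype(np.float32);v=cv2.remap(cc['color'].astype(np.float32),u[:,:1],u[:,1:],cv2.INTER_LINEAR).reshape(len(Y),-1,3).mean(1)
    print(n,np.c_[Y,v].astype(int).tolist())
```

```text
s11 (array([ 25.46,  28.86,   2.79, 103.39]), np.float64(61.334828972507424))
s10 z12 (array([ 22.4 ,  29.1 ,   2.54, 109.43]), np.float64(152.80645826939224)) z15 (array([ 25.03,  31.73,   2.52, 108.96]), np.float64(196.05697272041596))
patch empty 28.28873420550893
scene0 [[-32, 60, 56, 55], [-31, 62, 58, 57], [-30, 65, 60, 59], [-29, 69, 64, 63], [-28, 73, 68, 67], [-27, 76, 70, 70], [-26, 79, 73, 72], [-25, 82, 76, 75], [-24, 87, 81, 79], [-23, 95, 91, 88], [-22, 106, 104, 98], [-21, 120, 119, 111], [-20, 136, 135, 125], [-19, 150, 150, 137], [-18, 162, 162, 147], [-17, 169, 170, 154], [-16, 174, 175, 158], [-15, 174, 175, 159], [-14, 173, 174, 159], [-13, 173, 174, 159], [-12, 173, 175, 159], [-11, 174, 175, 159], [-10, 173, 175, 158], [-9, 173, 175, 158], [-8, 173, 176, 158], [-7, 174, 177, 160], [-6, 175, 176, 160], [-5, 174, 176, 160], [-4, 174, 175, 159], [-3, 173, 174, 158], [-2, 174, 175, 159], [-1, 174, 176, 160]]
s11 [[-32, 52, 49, 49], [-31, 53, 50, 51], [-30, 52, 50, 52], [-29, 52, 49, 49], [-28, 51, 48, 47], [-27, 50, 47, 47], [-26, 50, 47, 47], [-25, 51, 47, 47], [-24, 53, 47, 45], [-23, 56, 47, 44], [-22, 60, 45, 40], [-21, 66, 42, 36], [-20, 71, 40, 32], [-19, 77, 40, 27], [-18, 82, 40, 23], [-17, 85, 39, 18], [-16, 87, 38, 15], [-15, 88, 38, 14], [-14, 89, 39, 12], [-13, 89, 39, 10], [-12, 88, 38, 7], [-11, 87, 37, 9], [-10, 88, 38, 10], [-9, 88, 38, 11], [-8, 87, 36, 9], [-7, 86, 36, 8], [-6, 85, 36, 8], [-5, 84, 36, 8], [-4, 83, 36, 8], [-3, 85, 37, 10], [-2, 86, 38, 11], [-1, 86, 38, 11]]
```

The scene view has the pack about 3 mm towards dock −x, with y good. I'll release, back off, and get a second opinion from the unobstructed top camera.

Call:
{"method": "carry_out", "body": {
  "motion": [
    [0.5,0,0,0,0],
    [0.2,0,0,0,0],
    [0,0,0,0,0],
    [0,0,0,0,0],
    [0,0,0,-15,0],
    [0,0,0,-45,0],
    [0,0,0,-85,0],
    [0,0,0,-115,0],
    [0,0,0,-130,0],
    [0,0,0,-130,0]
  ]
}}

```text
time: 22.72
tool_pos: [482.0, -241.4, 201.6]
tcp_rot: [-3.141, 0.003, 1.73]
contact_force: [-0.0, -0.3, -1.1]
grip_width: 92.0
```

Run:
```python
from h import *
plan(430,20,200,99)
```

```text
t 22.73 at [ 482.  -241.4  201.6] rpy [-179.95    0.18   99.12] q6 -0.76 w 92.0 F [-0.  -0.3 -1.1]
-> shift [266.3 -10.    0.8] spin 0.1
```

Call:
{"method": "carry_out", "body": {
  "motion": [
    [0,10,0,0,0],
    [0,40,-1,0,0],
    [0,85,-3,0,0],
    [0,135,-5,0,0],
    [0,185,-7,0,0],
    [0,230,-9,0,0],
    [0,258,-10,0,0],
    [0,266,-10,0,0]
  ]
}}

```text
time: 23.72
tool_pos: [428.8, 21.4, 199.9]
tcp_rot: [-3.139, 0.002, 1.732]
contact_force: [-1.0, 0.1, 1.5]
grip_width: 91.9
```

```bash
cat > m.py <<'E'
from ov import *
import sys
k=sys.argv[1]
S={};
for n in('top','scene'):
    c=cap(n,n[0]+k);S[n]=c
    W=cloud(c);X,Y,z=W[...,0],W[...,1],W[...,2]
    hsv=cv2.cvtColor(c['color'],cv2.COLOR_RGB2HSV)
    R=(X>430)&(X<540)&(Y>-270)&(Y<-210)
    m=R&(z>95)&(hsv[...,0]<18)&(hsv[...,1]>150)&(hsv[...,2]>70)
    ys,xs=np.where(m);q=rayplane(c,np.c_[xs,ys],112)
    r=cv2.minAreaRect(q.astype(np.float32)); print(n,'stripe',len(q),q.mean(0),r)
a=cv2.resize(S['scene']['color'][90:190,165:260],None,fx=4,fy=4,interpolation=cv2.INTER_CUBIC)
b=cv2.resize(S['top']['color'][190:290,345:440],None,fx=4,fy=4,interpolation=cv2.INTER_CUBIC)
cv2.imwrite(f'pics/m{k}.png',np.clip(np.hstack([a,b])[:,:,::-1]*1.8,0,255).astype(np.uint8))
E
python3 m.py 12
```

```text
top stripe 104 [ 480.39268926 -241.22713828] ((480.7090148925781, -241.2554473876953), (36.56698989868164, 9.8771390914917), 8.319597244262695)
scene stripe 84 [ 488.39419132 -235.17054363] ((496.7648010253906, -232.78048706054688), (69.30110168457031, 29.83555793762207), 38.73611831665039)
```

View pics/m12.png

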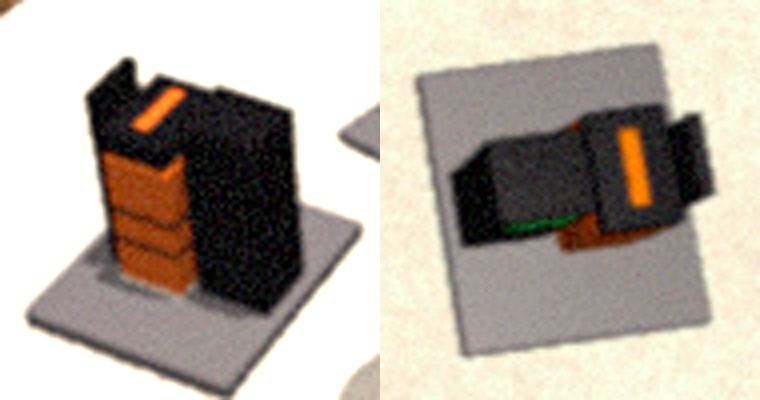

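Run:
```python
from h import *
from scipy.optimize import least_squares
from scipy.special import erf
S=lambda t,s:.5*(1+erf(t/s/2**.5))
t=load('t12');t0=load('top0');s=load('s12');s0=load('scene0')
x0,y0,a=481.3,-241.3,9.
g,v=profile(t,12,x0,y0,a,ys=(-10,12),xs=(-50,-10));print('top rear pack');print(np.c_[g,v].astype(int)[20:66:2].tolist())
g,v=profile(t0,12,x0,y0,a,ys=(-14,-4),xs=(-50,-10));print('top rear patch');print(np.c_[g,v].astype(int)[20:66:2].tolist())
g,v=profile(t0,12,x0,y0,a,ys=(-14,-4),xs=(10,50));print('top front patch');print(np.c_[g,v].astype(int)[20:66:2].tolist())
g,v=profile(s,12,x0,y0,a,ys=(-14,4));print('scene front');print(np.c_[g,v].astype(int)[20:70:2].tolist())
# cap top in top cam: front and rear edges at z=112
for xs in((-45,-15),(15,45)):
    g,v=profile(t,112,x0,y0,a,ys=(-12,-6),xs=xs);print('cap',np.c_[g,v].astype(int)[::2].tolist())
```

```text
top rear pack
[[-40, 86, 81, 80], [-39, 86, 81, 80], [-38, 85, 80, 79], [-37, 86, 81, 79], [-36, 86, 81, 80], [-35, 86, 81, 80], [-34, 86, 81, 80], [-33, 85, 81, 80], [-32, 85, 80, 78], [-31, 83, 76, 75], [-30, 78, 68, 65], [-29, 69, 55, 48], [-28, 61, 41, 30], [-27, 54, 29, 15], [-26, 51, 21, 5], [-25, 51, 18, 3], [-24, 51, 17, 2], [-23, 49, 15, 1], [-22, 46, 14, 2], [-21, 44, 15, 4], [-20, 43, 16, 5], [-19, 43, 17, 7], [-18, 44, 19, 9]]
top rear patch
[[-40, 75, 70, 69], [-39, 76, 71, 69], [-38, 76, 71, 70], [-37, 76, 72, 70], [-36, 76, 72, 70], [-35, 76, 72, 71], [-34, 76, 71, 70], [-33, 76, 72, 70], [-32, 78, 73, 72], [-31, 81, 77, 77], [-30, 88, 86, 87], [-29, 98, 98, 100], [-28, 110, 111, 114], [-27, 119, 122, 124], [-26, 123, 127, 130], [-25, 125, 129, 132], [-24, 125, 129, 133], [-23, 125, 129, 133], [-22, 125, 129, 133], [-21, 125, 129, 132], [-20, 125, 128, 132], [-19, 124, 128, 132], [-18, 124, 127, 132]]
top front patch
[[20, 119, 123, 127], [21, 120, 123, 127], [22, 119, 123, 126], [23, 119, 123, 126], [24, 119, 122, 126], [25, 118, 121, 125], [26, 116, 119, 123], [27, 1
[... 1165 characters left out ...]
8], [-23, 19, 18, 19], [-22, 21, 20, 20], [-21, 21, 21, 20], [-20, 21, 21, 19], [-19, 22, 19, 18], [-18, 23, 18, 16], [-17, 22, 18, 16], [-16, 22, 19, 17]]
cap [[15, 24, 21, 20], [16, 25, 22, 19], [17, 25, 20, 19], [18, 23, 19, 18], [19, 21, 20, 18], [20, 19, 20, 19], [21, 20, 19, 19], [22, 21, 18, 19], [23, 20, 19, 20], [24, 19, 20, 20], [25, 19, 19, 19], [26, 24, 23, 23], [27, 35, 33, 33], [28, 49, 46, 46], [29, 66, 62, 62], [30, 76, 71, 72], [31, 79, 75, 74], [32, 81, 76, 75], [33, 80, 74, 74], [34, 79, 73, 74], [35, 79, 74, 74], [36, 80, 75, 75], [37, 80, 76, 75], [38, 81, 76, 75], [39, 81, 76, 75], [40, 81, 76, 75], [41, 79, 75, 74], [42, 80, 75, 74], [43, 80, 75, 74], [44, 79, 75, 74]]
```

The top camera puts the stripe and cap about 1.2–1.5 mm to −x, and the scene view about 3 mm. So all the visual checks say roughly 1.5–2 mm towards −x, with y and yaw good. There's plenty of time, so I'll regrip where I released, lift slightly, move +1.7 mm along dock x and set it down again.

Run:
```python
from h import *
plan(481.5,-241.4,200,99.1)
```

```text
t 23.82 at [429.5  20.2 200.2] rpy [-1.7988e+02  1.7000e-01  9.9200e+01] q6 -0.29 w 91.8 F [ 0.2 -0.4  0.3]
-> shift [-266.5    9.5    0.9] spin 0.1
```

Call:
{"method": "carry_out", "body": {
  "motion": [
    [0,-10,0,0,0],
    [0,-40,1,0,0],
    [0,-85,3,0,0],
    [0,-135,5,0,0],
    [0,-185,7,0,0],
    [0,-230,8.5,0,0],
    [0,-258,9.5,0,0],
    [0,-266.5,9.5,1,0],
    [0,-266.5,9.5,1,0],
    [0,-266.5,9.5,1,0]
  ]
}}

```text
time: 25.08
tool_pos: [481.3, -240.6, 199.9]
tcp_rot: [-3.139, 0.002, 1.732]
contact_force: [0.1, 0.5, 0.2]
grip_width: 91.9
```

Run:
```python
from h import *
plan(481.5,-241.4,71.5,99.1)
```

```text
t 25.07 at [ 481.3 -240.6  199.9] rpy [-1.7987e+02  1.4000e-01  9.9230e+01] q6 -0.76 w 91.9 F [0.1 0.5 0.2]
-> shift [ -0.5   0.4 128.4] spin 0.1
```

Call:
{"method": "carry_out", "body": {
  "motion": [
    [0,-0.5,0.2,10,0],
    [0,-0.5,0.2,35,0],
    [0,-0.5,0.2,65,0],
    [0,-0.5,0.2,95,0],
    [0,-0.5,0.2,115,0],
    [0,-0.5,0.2,125,0],
    [0,-0.5,0.2,128,0],
    [0,-0.5,0.2,128,0],
    [0.2,-0.5,0.2,128,0],
    [0.25,-0.5,0.2,128,0]
  ]
}}

```text
time: 26.32
tool_pos: [481.5, -241.6, 72.5]
tcp_rot: [-3.14, 0.003, 1.732]
contact_force: [0.4, 0.4, 0.1]
grip_width: 76.4
```

Run:
```python
from h import *
plan(481.5,-241.4,71.5,99.1)
```

```text
t 26.32 at [ 481.5 -241.6   72.5] rpy [-179.91    0.18   99.23] q6 -0.76 w 76.4 F [0.4 0.4 0.1]
-> shift [ 0.2 -0.   1. ] spin 0.1
```

Tool y points towards dock +x (world yaw about +9°). I'll grip, lift 2 mm, shift +1.7 mm and lower.

Call:
{"method": "carry_out", "body": {
  "motion": [
    [0.4,0,0,0,0],
    [0.5,0,0,0,0],
    [0.7,0,0,0,0],
    [1,0,0,0,0],
    [1,0,0,-1.5,0],
    [1,0,0,-3,0],
    [1,0,0.9,-3,0],
    [1,0,1.7,-3,0],
    [1,0,1.7,-3,0],
    [1,0,1.7,-3,0]
  ]
}}

```text
time: 27.58
tool_pos: [483.1, -241.1, 75.3]
tcp_rot: [-3.14, 0.003, 1.732]
contact_force: [-0.5, -0.6, -2.8]
grip_width: 57.8
```

Run:
```python
from h import *
plan(483.2,-241.3,72,99.1)
```

```text
t 27.57 at [ 483.1 -241.1   75.3] rpy [-1.7989e+02  1.5000e-01  9.9230e+01] q6 -0.76 w 57.8 F [-0.5 -0.6 -2.8]
-> shift [-0.2  0.1  3.3] spin 0.1
```

Call:
{"method": "carry_out", "body": {
  "motion": [
    [1,0,0,1,0],
    [1,0,0,2,0],
    [1,0,0,3,0],
    [1,0,0,3.7,0],
    [1,0,0,3.7,0]
  ]
}}

```text
time: 28.2
tool_pos: [483.1, -241.2, 72.7]
tcp_rot: [-3.14, 0.003, 1.732]
contact_force: [-3.5, 1.3, 6.8]
grip_width: 57.7
```

Call:
{"method": "carry_out", "body": {
  "motion": [
    [0.5,0,0,0,0],
    [0.2,0,0,0,0],
    [0,0,0,0,0],
    [0,0,0,0,0],
    [0,0,0,-15,0],
    [0,0,0,-45,0],
    [0,0,0,-85,0],
    [0,0,0,-115,0],
    [0,0,0,-130,0],
    [0,0,0,-130,0]
  ]
}}

```text
time: 29.45
tool_pos: [483.6, -240.9, 203.6]
tcp_rot: [3.142, 0.005, 1.732]
contact_force: [-0.7, 0.3, -0.2]
grip_width: 92.0
```

Call:
{"method": "carry_out", "body": {
  "motion": [
    [0,10,0,0,0],
    [0,40,-1,0,0],
    [0,85,-3,0,0],
    [0,135,-5,0,0],
    [0,185,-7,0,0],
    [0,230,-9,0,0],
    [0,258,-10,0,0],
    [0,266,-10,0,0]
  ]
}}

```text
time: 30.45
tool_pos: [429.7, 21.7, 201.5]
tcp_rot: [-3.139, 0.004, 1.735]
contact_force: [-0.0, -0.4, 0.4]
grip_width: 91.4
```

```bash
python3 m.py 13
python3 - <<'E'
from h import *
for n,z,ys,xs in(('s13',12,(-14,4),(15,40)),('t13',12,(-10,12),(-38,-20)),('t13',112,(-12,-6),(20,38))):
    g,v=profile(load(n),z,ys=ys,xs=xs);print(n,z,np.c_[g,v].astype(int)[::2].tolist())
for n,r in(('s13',(205,150)),):
    pass
c=load('s13');W=cloud(c);X,Y,z=W[...,0],W[...,1],W[...,2];m=(abs(X-482)<15)&(abs(Y+241)<10)&(z>90);print('top z',np.median(z[m]),m.sum())
c=load('t13');W=cloud(c);X,Y,z=W[...,0],W[...,1],W[...,2];m=(abs(X-482)<15)&(abs(Y+241)<10)&(z>90);print('top z',np.median(z[m]),m.sum())
P=W[m];A=np.c_[P[:,:2],np.ones(len(P))];print('tilt',np.linalg.lstsq(A,P[:,2],rcond=None)[0][:2])
m=(abs(X-474)<12)&(abs(Y+194)<15)&(z>90);print('tower z',np.median(z[m]))
E
```

```text
top stripe 103 [ 482.77474573 -240.42843266] ((482.5334167480469, -240.75112915039062), (36.6412467956543, 9.961727142333984), 9.331462860107422)
scene stripe 90 [ 491.94941412 -233.17569851] ((492.7186279296875, -225.85592651367188), (69.68515014648438, 36.51467514038086), 18.034523010253906)
s13 12 [[15, 86, 36, 10], [16, 85, 36, 9], [17, 85, 35, 6], [18, 85, 35, 5], [19, 85, 34, 5], [20, 85, 35, 5], [21, 85, 36, 6], [22, 86, 37, 8], [23, 86, 39, 10], [24, 85, 39, 14], [25, 84, 41, 19], [26, 81, 42, 25], [27, 77, 44, 31], [28, 72, 47, 37], [29, 67, 49, 43], [30, 61, 49, 46], [31, 57, 49, 48], [32, 54, 49, 49], [33, 54, 50, 50], [34, 55, 52, 52], [35, 59, 54, 55], [36, 63, 59, 60], [37, 69, 64, 65], [38, 74, 69, 70], [39, 79, 74, 74]]
t13 12 [[-38, 86, 81, 80], [-37, 86, 81, 81], [-36, 86, 81, 81], [-35, 86, 81, 80], [-34, 86, 81, 80], [-33, 86, 81, 80], [-32, 87, 83, 82], [-31, 89, 85, 85], [-30, 92, 88, 88], [-29, 95, 89, 89], [-28, 92, 83, 81], [-27, 79, 66, 62], [-26, 66, 49, 43], [-25, 58, 34, 23], [-24, 53, 23, 8], [-23, 52, 19, 4], [-22, 52, 19, 2], [-21, 50, 19, 3]]
t13 112 [[20, 20, 19, 21], [21, 21, 19, 21], [22, 21, 18, 20], [23, 19, 16, 17], [24, 18, 16, 14], [25, 18, 17, 15], [26, 19, 18, 17], [27, 22, 21, 21], [28, 30, 28, 29], [29, 41, 39, 39], [30, 55, 51, 52], [31, 69, 64, 65], [32, 78, 72, 73], [33, 80, 75, 75], [34, 80, 76, 74], [35, 80, 75, 74], [36, 80, 76, 74], [37, 79, 76, 74]]
top z 111.9475403861419 91
top z 111.6489017050157 172
tilt [-0.00306514  0.00092964]
tower z 123.55569520739289
```

View pics/m13.png

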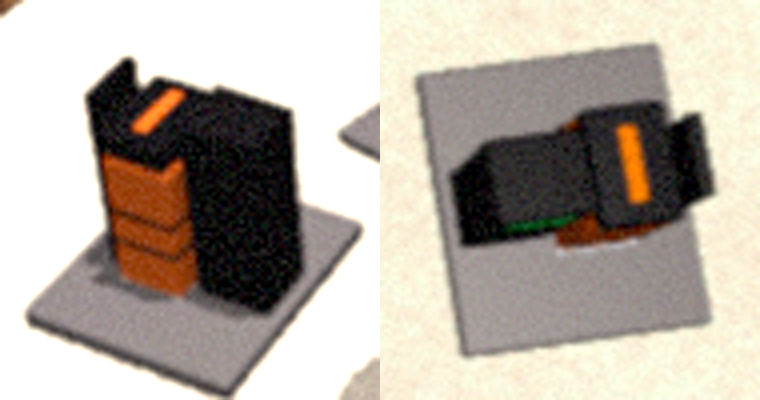

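View pics/s13.png

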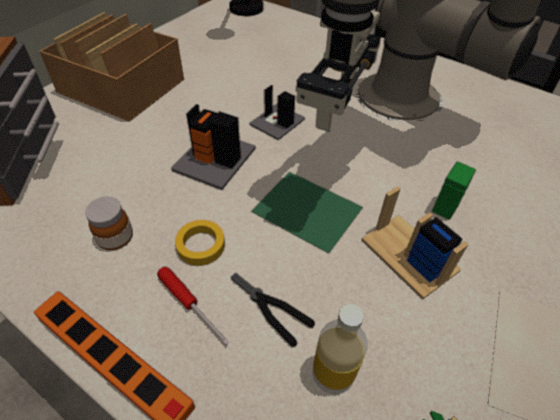

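```bash
python3 -c "
from plant import bot
print(bot.close_job(), bot.get_obs()['time'])"
```

```text
the job is handed in; nothing more can be done
the job is handed in; nothing more can be done
```

The orange pack is standing upright, cap up, in the full-size charging dock, and I handed the job in just after 30.5 s of the 58 s allowed. I took it from the rack, set it down on the mat, gripped it again a quarter turn round, and lowered it into the dock.

- **Recentring:** after the first seating the camera checks put it about 1.5–3 mm off towards dock −x. I gripped it again, lifted it 2–3 mm, moved it +1.7 mm and set it back down.
- **Height and tilt:** the top of the pack measures 111.6–111.9 mm (112 expected) with a tilt of about 0.2°. That means it is flush on the seat and the pin should be fully down. I could not see the pin under the pack or read its value.
- **Centring:** the last estimates put it about 0.5–1 mm off in x and about 0.5 mm in y, with yaw good to roughly half a degree. They did not fully agree: edge estimates from the two cameras differed by up to about 2 mm earlier, and I averaged them.
- **Surroundings:** the blue pack is still in its stall, nothing else on the bench appears to have moved in the last picture, and the arm is clear. The highest wrist force I read was about 8 N.

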